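# Fit the drive collar, then offer up the turning handle

### The job

Fit the flanged square-bored collar, flange down, onto the square shaft of the desk's crank gearbox until it sits fully home, and let go of it. Then bring the two-armed turning handle across and finish still holding it, level and still, about a centimetre above the tip of that shaft, with its square bore centred and lined up with the shaft but touching neither shaft nor collar, so that I can grease the shaft. Leave the spirit level standing in between, the parts tray, the mallet and the corner bracket where they are.

Things in the scene. Friction and masses are not known exactly. Their poses are not given: they have to be found in the camera images.
- gearbox: grey gearbox housing 100 x 80 x 50 mm (x, y, z) screwed to the desk through a 150 x 60 x 6 mm steel foot plate along its x; a 14 x 14 mm square steel shaft stands upright from the middle of its top, fixed (it does not turn). A short round stub sticks 28 mm out of its +y side. Origin: centre of the underside; the shaft's flats face its x and y axes
- shaft_seat (a point): centre of the shaft where it leaves the flat top of the gearbox, 50 mm above the desk; the collar's underside rests here when home
- shaft_tip (a point): centre of the shaft's top end, 46 mm above the gearbox top (96 mm above the desk); the last 5 mm taper to a 9 x 9 mm end. With the collar home, 14 mm of shaft shows above it
- collar: plain steel collar standing on the desk, flange down: a round flange 54 mm across and 6 mm thick under a 34 x 34 mm square hub, 32 mm high in all, with a 17 x 17 mm square hole right through; 160 g (mass may vary by a third). Origin: centre of the underside, z up; hub faces and hole flats face its x and y axes. It fits the shaft in any of the four quarter turns, with 1.5 mm play on each side
- handle: steel turning handle standing on the desk: 34 x 34 x 38 mm hub with a 17 x 17 mm square hole right through, and two straight arms along its +x and -x that end in black round grips 24 mm thick; 156 mm long over all, arms and grips lie below 24 mm height, the hub's y faces are free; 240 g (mass may vary by a third), balanced at the hub. Origin: centre of the hub's underside, z up; hub faces and hole flats face its x and y axes. Any of the four quarter turns counts as lined up
- level: aluminium spirit level standing on edge between the gearbox and the loose parts: 280 mm along its x, 24 mm thick, 60 mm high, loose. Origin: centre of the underside
- tray: red plastic parts tray with its flip-top lid shut, 116 x 176 x 48 mm, loose. Origin: centre of the underside
- mallet: black rubber mallet lying down, head 56 mm thick and 90 mm long along y at the origin, wooden handle 24 mm thick running 220 mm towards -x, loose. Origin: on the desk under the head's centre
- bracket: stainless L-shaped corner bracket, 50 x 40 mm base and 50 mm high upright leg, loose. Origin: centre of the base's underside
Mind the look-alikes: they are no part of the job. There is more than one size of the tray; the job needs the larger. Leave any orange look-alike of the bracket alone.

How it is judged:
By the outcome, as a careful person would: the job done as asked, in the order asked, and still so for the second after the job is handed in, while the arm keeps its last pose, push and grip.
It also fails if it takes over 58 s, if anything falls off the work surface, if the arm or the gripper's body presses on something with over 40 N, if the wrist force passes 120 N, or if a joint passes its speed limit or range.

### The arm

A 6-joint arm with a two-finger parallel gripper is mounted at the origin on the work surface. World frame = base frame: x ahead of the robot, y to its left, z up, the work surface at z = 0. Lengths are in m, angles in rad, forces in N, time in s.
With the tool pointing down it reaches from about 0.35 to 0.775 m from the base axis. Payload 7.3 kg.
Tool frame: the origin (TCP) lies at the very end of the fingers, on their centre line; the grasp point (between the pads) lies 19 mm behind it; z points along the fingers, y is the line along which they close (so a half turn about z gives the same grasp; the last joint's range is limited). The gripper opens to 92 mm and grips with 3 to 60 N. Pads are 19 mm wide; open, the fingers measure 130 mm over their backs; the gripper's body (75 mm by 190 mm) begins 47 mm behind the grasp point.
Start: joints at [1.041, 0.342, 1.524, -0, 1.275, -0.146], TCP at [0.197, 0.487, 0.227] pointing down, gripper open.
Joint ranges: [-2.53, 2.53], [-0.77, 2.02], [0.04, 2.7], [-1, 4.14], [0.28, 2.66], [-3.11, 3.11]. Speed limits (rad/s): [2.57, 2.57, 3.14, 3.14, 3.14, 3.14].

### API

Orientations are given as [roll, pitch, yaw] about the fixed x, y, z axes, in that order (R = Rz(yaw) Ry(pitch) Rx(roll)).
In Python, from cell import robot gives the robot as it stands.
- The arm moves only by the tool apply_moves, never from a script. Its argument "motion" is text: rows parted by semicolons, each of 7 numbers parted by spaces: the opening in per cent of the stroke, from 0 (shut) to 100 (fully open), then the shift along the tool's x, y, z in cm, then the turn, a rotation vector about the tool's x, y, z in rad. A call has 1 to 20 rows; each row shifts and turns the commanded pose from where the row before left it, along the tool's axes as they then stand; what a row does not reach is not made up. A row lasts 1/8 s, in which the tool goes at most 62.5 mm and 10.7 degrees, less where a joint would pass 70% of its speed; a pose out of reach is approached as far as the arm can. A call with a gripper value outside its range is refused whole. The fingers move at their own pace and stop on an object; "force" is the grip in N (left out, the last holds). Time passes only in rows, so rows that do not move let the fingers close. It gives the time, the measured TCP pose, the force, the opening and the grip force at its end, in the units of the state.
- robot.observe(): the state, without advancing time (a new reading comes with each control period).
- robot.read_camera(name): name is "scene" or "side" or "wrist"; returns a dict with "img" (400x640x3 uint8, red, green, blue), "fovy" (degrees; the focal length in pixels is half the picture's height over the tangent of half this angle, whatever the lens; pixels are square), "cx", "cy" (the principal point, pixels), "k1" (the pictures are not rectified: a ray, as slopes to the right and down, at radius r is drawn at 1 + k1 r^2 times it, then the intrinsics apply), "R" (3x3) and "t" (3): a world point X has camera coordinates R X + t; the wrist camera has in their place "hand_eye" (4x4, takes a point from camera to tool coordinates, whose origin is the TCP and whose axes are the flange's). Camera axes: x right, y down, z forward; pixel columns grow to the right and rows downward; lengths in m; the calibration is good to about 2 mm. A picture is of the moment at which its call begins: read the wrist's pose just before it. There is no depth.
- robot.hand_in(): hands the job in; it is judged then, once.
Trained networks look in a picture, given as the dict that the camera call returned (one of the last four; its "shot" number tells which), for a name from the list of things; names that differ only in an ending like _2 or _b are one class to them, and where a whole thing is asked for, a point or a joint stands for the part that bears it (a point fixed in the world has none). Each returns a list of dicts, best first, with "score" (0 to 1); they miss things now and then, are a little off and sometimes report something else, mostly with a low value. They report only what shows in the picture. A call takes as long as a camera call. They do not tell look-alikes from the thing itself.
- robot.search_frame(target, picture): "centre" ([x, y, z] in m, in world coordinates, good to about 4 mm: the middle of the surface that is visible of it).
- robot.trace(target, picture): "pixels" (400x640 bool, what is visible of it).
The state is a dict: "time": time; "qpos": joint angles; "qvel": joint speeds; "joint_efforts": joint torques, N m; "tool_pos": TCP position; "tool_rot": TCP orientation; "contact_force": force on the tool from outside, world axes, zero at the start; "torque": the same for the moment, N m; "opening": finger opening in m; "grip_force": force on a finger pad.
Only numpy, scipy, OpenCV 4.12 (cv2) and the standard library are available. Lean on these libraries where they do the work, as an engineer would, in place of code of your own. Each camera call takes 0.05 s, during which the arm holds its last target. There are 200 camera calls.

## Working session

There is one attempt and no reset: what is moved stays moved. The work goes in short steps, Python scripts to look and compute and a tool call to move; the robot and the scene stay as the last step left them, time stands still between calls to the robot, and variables do not carry over. Pictures are saved under pics/ and viewed, at most 10 in all, crops included, and the job is handed in when it is done.

Besides the shell and the picture viewer there is one more tool, called after "Request:" by a JSON object that holds its "api" and its "payload". apply_moves: Moves the arm, as the interface text tells. Its arguments: {"type":"object","properties":{"motion":{"type":"string"},"force":{"type":"number"}},"required":["motion"]}

```bash
mkdir -p pics; cat > h.py <<'E'
import numpy as np, cv2, pickle
from cell import robot
from scipy.spatial.transform import Rotation as Ro
def cam(name):
    s=robot.observe(); c=robot.read_camera(name)
    if name=='wrist':
        T=np.eye(4); T[:3,:3]=Ro.from_euler('xyz',s['tool_rot']).as_matrix() if np.shape(s['tool_rot'])==(3,) else np.array(s['tool_rot']); T[:3,3]=s['tool_pos']
        M=np.linalg.inv(T@np.array(c['hand_eye'])); c['Rw'],c['tw']=M[:3,:3],M[:3,3]
    else: c['Rw'],c['tw']=np.array(c['R']),np.array(c['t'])
    return c
def f(c): return 200/np.tan(np.radians(c['fovy'])/2)
def proj(c,X):
    p=np.atleast_2d(X)@c['Rw'].T+c['tw']; s=p[:,:2]/p[:,2:]; s=s*(1+c['k1']*(s**2).sum(1,keepdims=True))
    return s*f(c)+[c['cx'],c['cy']]
def ray(c,uv):
    d=(np.atleast_2d(uv)-[c['cx'],c['cy']])/f(c); s=d.copy()
    for _ in range(20): s=d/(1+c['k1']*(s**2).sum(1,keepdims=True))
    D=np.c_[s,np.ones(len(s))]@c['Rw']; return -c['Rw'].T@c['tw'],D
def onz(c,uv,z):
    o,D=ray(c,uv); return o+D*((z-o[2])/D[:,2:])
def save(c,n): cv2.imwrite('pics/'+n,c['img'][:,:,::-1])
E
python3 - <<'E'
from h import *
print(robot.observe())
for n in ['scene','side','wrist']:
    c=cam(n); save(c,n+'0.png'); print(n,c['fovy'],c['k1'],-c['Rw'].T@c['tw'])
    for t in ['gearbox','collar','handle','level','tray','mallet','bracket']:
        print(t,[(np.round(d['centre'],3).tolist(),round(d['score'],2)) for d in robot.search_frame(t,c)])
E
```

```text
{'time': 0.0, 'qpos': array([ 1.04098166e+00,  3.42700770e-01,  1.52503391e+00,  2.73921979e-06,
        1.27539308e+00, -1.45995607e-01]), 'qvel': array([ 7.84464580e-05,  1.80883665e-03, -1.94942232e-03, -1.25215672e-03,
       -7.89351778e-05, -4.53075652e-04]), 'joint_efforts': array([ 1.61944776e-03, -4.31245422e+01, -2.44222802e+01,  7.18597183e-02,
        5.59482677e-02, -2.06335158e-04]), 'tool_pos': array([0.19635893, 0.4864504 , 0.22605046]), 'tool_rot': array([-3.14007426e+00, -2.25914158e-04,  2.75777262e+00]), 'contact_force': array([-0.47330408,  0.49720008, -0.13491247]), 'torque': array([ 0.05133841, -0.08752047,  0.03668548]), 'grip_force': 0.0, 'opening': 0.09195977692048686}
scene 51.90603787243954 -0.03701767745695021 [0.91261542 0.61987045 1.16291256]
gearbox [([0.576, 0.193, 0.051], 0.82)]
collar [([0.468, -0.194, 0.022], 0.77)]
handle [([0.632, -0.255, 0.023], 0.76), ([0.568, 0.198, 0.052], 0.51), ([0.468, -0.192, 0.023], 0.48)]
level [([0.514, -0.009, 0.053], 0.62)]
tray [([0.757, 0.116, 0.052], 0.98)]
mallet [([0.655, 0.408, 0.04], 0.73)]
bracket [([0.374, 0
[... 157 characters left out ...]
56326]
gearbox [([0.542, 0.176, 0.05], 0.97), ([0.488, -0.029, 0.05], 0.18)]
collar [([0.458, -0.206, 0.018], 0.81)]
handle [([0.622, -0.27, 0.021], 0.89)]
level [([0.484, -0.03, 0.049], 0.89)]
tray [([0.736, 0.088, 0.047], 0.94), ([0.774, -0.114, 0.04], 0.8), ([0.538, 0.176, 0.048], 0.17)]
mallet [([0.645, 0.379, 0.034], 0.74), ([0.537, 0.175, 0.047], 0.21)]
bracket [([0.198, 0.381, 0.014], 0.64), ([0.298, 0.406, 0.0], 0.6), ([0.374, 0.446, 0.018], 0.53), ([0.542, 0.171, 0.05], 0.24)]
wrist 63.45942671208634 -0.061145446514370094 [0.13216288 0.51264694 0.38468085]
gearbox []
collar []
handle []
level []
tray []
mallet []
bracket [([0.374, 0.466, 0.003], 0.72), ([0.213, 0.389, 0.003], 0.66)]
```

View pics/scene0.png

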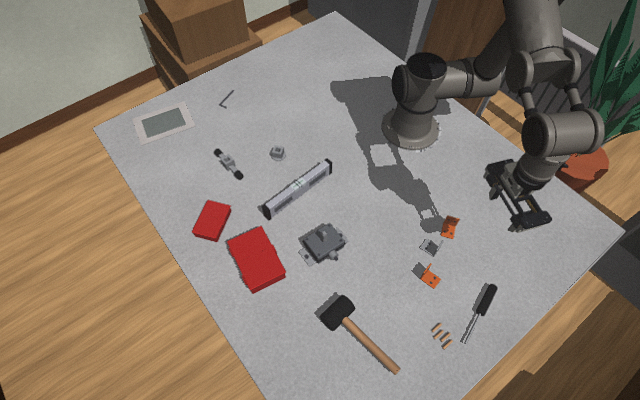

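View pics/side0.png

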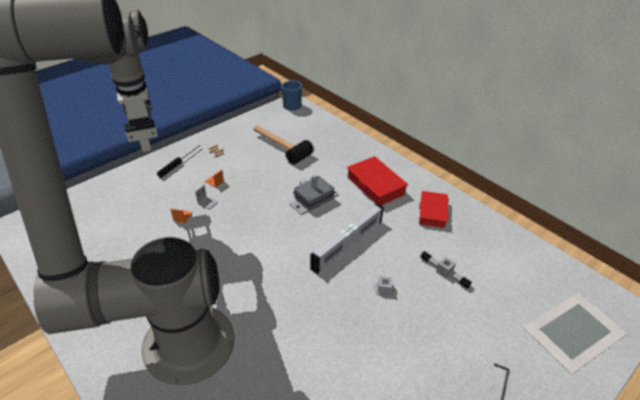

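The scene picture shows the gearbox at about (323,240), the level at (297,188), the collar at (277,153) and the handle at (229,163). Next I go over the gearbox.

Request:
{"api": "apply_moves", "payload": {"motion": "100 -5.2 -1.4 0 0 0 0;100 -5.2 -1.4 0 0 0 0;100 -5.2 -1.4 0 0 0 0;100 -5.2 -1.4 0 0 0 0;100 -5.2 -1.4 0 0 0 0;100 -5.2 -1.4 0 0 0 0;100 -5.2 -1.4 0 0 0 0;100 -5.2 -1.4 0 0 0 0;100 -5.2 -1.4 0 0 0 0;100 -5.2 -1.4 0 0 0 0;100 0 0 0 0 0 0;100 0 0 0 0 0 0"}}

```text
time: 2.7
tool_pos: [0.6258, 0.1625, 0.2263]
tool_rot: [-3.141, -0.001, 2.758]
contact_force: [0.2, 0.2, 0.6]
opening: 0.0915
grip_force: 0.0
```

```bash
python3 - <<'E'
from h import *
c=cam('wrist'); save(c,'w1.png'); pickle.dump(c,open('w1.pkl','wb')); print(robot.observe()['tool_pos'],robot.observe()['qpos'],-c['Rw'].T@c['tw'],c['Rw'][2],c['hand_eye'])
for t in ['gearbox','collar','handle','level']:
    print(t,[(np.round(d['centre'],3).tolist(),round(d['score'],2)) for d in robot.search_frame(t,c)])
E
```

```text
[0.6255379  0.16307412 0.22667725] [ 1.36310405e-01  5.71977314e-01  1.15171549e+00  5.02380814e-04
  1.41852260e+00 -1.05145454e+00] [0.56160768 0.18831501 0.38429864] [ 0.23388064 -0.09391966 -0.96771842] [[ 1.68162813e-03 -9.67405190e-01 -2.53227902e-01  6.93922166e-02]
 [ 9.99998550e-01  1.55908638e-03  6.84590585e-04 -1.53294580e-04]
 [-2.67472312e-04 -2.53228686e-01  9.67406409e-01 -1.57919182e-01]
 [ 0.00000000e+00  0.00000000e+00  0.00000000e+00  1.00000000e+00]]
gearbox [([0.56, 0.192, 0.053], 0.92)]
collar [([0.47, -0.18, 0.002], 0.97), ([0.559, 0.194, 0.051], 0.71)]
handle []
level [([0.494, -0.016, 0.054], 0.83)]
```

View pics/w1.png

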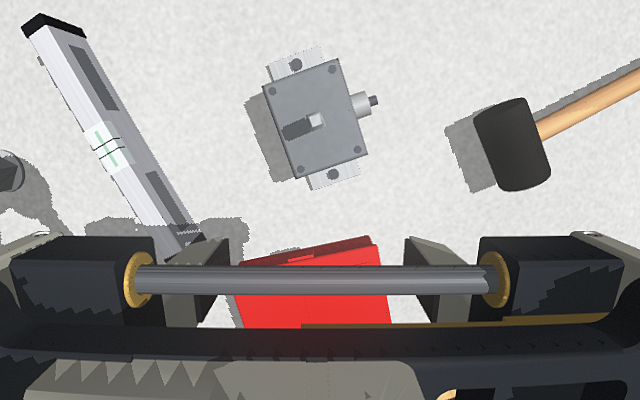

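The wrist picture shows the housing's top corners at about (262,88), (337,58), (368,153) and (293,178), with the bright shaft tip near (317,120). I'll zoom in once.

```bash
python3 - <<'E'
from h import *
c=pickle.load(open('w1.pkl','rb'))
P=onz(c,[[262,88],[337,58],[368,153],[293,178]],.05); print(P.round(4),P.mean(0))
for i in range(4): d=P[(i+1)%4]-P[i]; print(np.linalg.norm(d),np.degrees(np.arctan2(d[1],d[0])))
print(proj(c,np.r_[P.mean(0)[:2],.096]),proj(c,P.mean(0)))
cr=c['img'][95:145,280:345,::-1]; cv2.imwrite('pics/c1.png',cv2.resize(cr,None,fx=12,fy=12,interpolation=cv2.INTER_CUBIC))
E
```

```text
[[0.5105 0.1513 0.05  ]
 [0.5123 0.2298 0.05  ]
 [0.6094 0.2264 0.05  ]
 [0.6046 0.1449 0.05  ]] [0.55920048 0.1881007  0.05      ]
0.07845470404964956 88.73897235812676
0.09718847827497817 -1.989941990550227
0.0816878293852654 -93.34699697996027
0.09431067430652088 176.0555475278268
[[314.95642039 120.22049429]] [[315.13126672 120.57205849]]
```

View pics/c1.png

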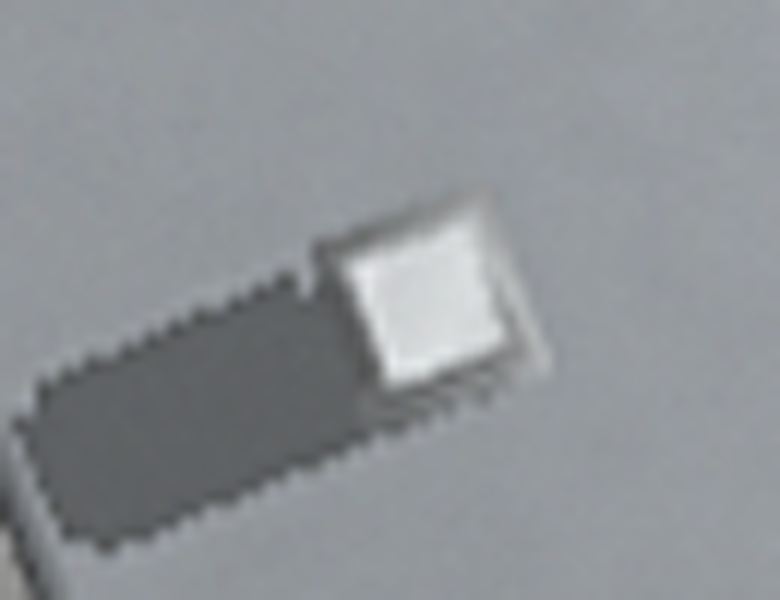

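Request:
{"api": "apply_moves", "payload": {"motion": "100 -2 -5.6 0 0 0 0;100 -2 -5.6 0 0 0 0;100 -2 -5.6 0 0 0 0;100 -2 -5.6 0 0 0 0;100 -2 -5.6 0 0 0 0;100 -2 -5.6 0 0 0 0;100 -2 -5.6 0 0 0 0;100 0 0 0 0 0 0;100 0 0 0 0 0 0"}}

```text
time: 4.08
tool_pos: [0.6093, -0.2528, 0.2268]
tool_rot: [3.141, -0.0, 2.758]
contact_force: [-0.8, -0.2, 0.9]
opening: 0.0917
grip_force: 0.0
```

```bash
python3 - <<'E'
from h import *
c=cam('wrist'); pickle.dump(c,open('w2.pkl','wb')); print(robot.observe()['tool_pos'],robot.observe()['qpos'])
m={}
for t in ['collar','handle','level']:
    print(t,[(np.round(d['centre'],3).tolist(),round(d['score'],2)) for d in robot.search_frame(t,c)])
    r=robot.trace(t,c)
    if r:
        v,u=np.nonzero(r[0]['pixels']); m[t]=(u.mean(),v.mean(),u.min(),u.max(),v.min(),v.max()); print(t,np.round(m[t]))
im=c['img'][:240,:,::-1]
A=cv2.resize(im,None,fx=1.25,fy=1.25)
def z(t,k):
    u,v=[int(x) for x in m[t][:2]]; x0=max(u-k,0);y0=max(v-k,0); print(t,'crop',x0,y0)
    return cv2.resize(im[y0:y0+2*k,x0:x0+2*k],(300,300),interpolation=cv2.INTER_CUBIC)
B=np.zeros((300,800,3),np.uint8); B[:,:300]=z('collar',37); B[:,320:620]=cv2.resize(z('handle',60),(300,300))
cv2.imwrite('pics/w2.png',np.vstack([A,B]))
E
```

```text
[ 0.60953492 -0.25210077  0.22691969] [-5.08539852e-01  5.98156261e-01  1.10505403e+00  5.86679003e-04
  1.43850295e+00 -1.69693430e+00]
collar [([0.467, -0.203, 0.028], 0.61)]
handle [([0.626, -0.263, 0.021], 0.59), ([0.57, -0.025, 0.054], 0.29)]
handle [313. 201. 251. 375. 167. 234.]
level [([0.574, -0.024, 0.053], 0.72)]
level [513.  67. 462. 562.   0. 139.]Traceback (most recent call last):
  File "<stdin>", line 14, in <module>
  File "<stdin>", line 12, in z
KeyError: 'collar'
```

```bash
python3 - <<'E'
from h import *
c=pickle.load(open('w2.pkl','rb'))
im=c['img'][:,:,::-1]
u0,v0=proj(c,[.467,-.203,.03])[0].astype(int); y0=max(v0-40,0); x0=u0-40; print(x0,y0)
a=cv2.resize(im[y0:y0+80,x0:x0+80],(560,560),interpolation=cv2.INTER_CUBIC)
b=cv2.resize(im[160:240,245:380],None,fx=1.75,fy=1.75); B=np.zeros((560,b.shape[1],3),np.uint8); B[:b.shape[0]]=b
cv2.imwrite('pics/w2.png',np.hstack([a,B]))
E
```

```text
269 0
```

View pics/w2.png

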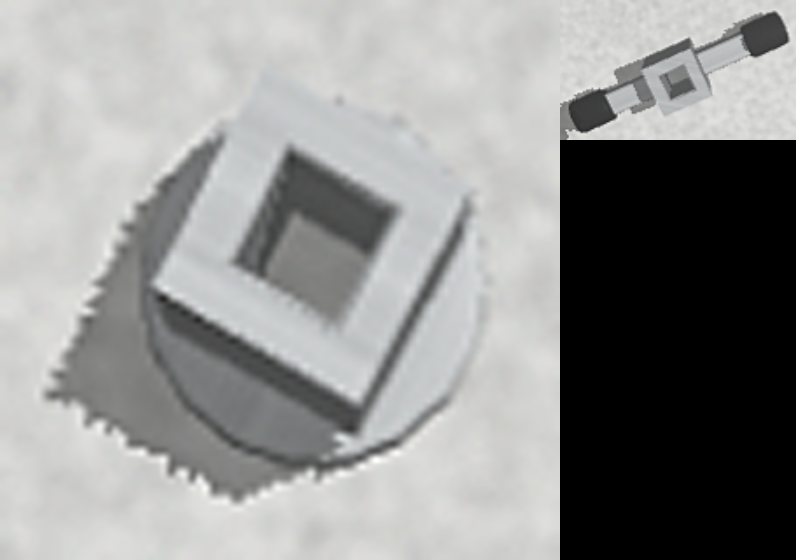

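The crop shows the collar's hub corners at (265,70), (470,197), (360,405) and (155,288), and the bore inside them. The handle's hub is at about (676,82), with its arms running up to the right.

```bash
python3 - <<'E'
from h import *
c=pickle.load(open('w2.pkl','rb'))
def sq(P):
    print(P[:,:2].round(4).tolist(),'mean',P.mean(0).round(4)); 
    for i in range(4): d=P[(i+1)%4]-P[i]; print(round(np.linalg.norm(d),4),round(np.degrees(np.arctan2(d[1],d[0]))%90,1))
sq(onz(c,np.array([[265,70],[470,197],[360,405],[155,288]])/7+[268.57,-.43],.032))
sq(onz(c,np.array([[290,148],[400,208],[340,330],[232,262]])/7+[268.57,-.43],.032))
o=[245-560/1.75-.2,159.8]
sq(onz(c,np.array([[691,50],[710,103],[664,114],[642,67]])/1.75+o,.038))
sq(onz(c,np.array([[688,66],[698,86],[668,97],[658,78]])/1.75+o,.038))
G=onz(c,np.array([[591,110],[765,33]])/1.75+o,.018); d=G[1]-G[0]; print(G,G.mean(0),np.linalg.norm(d),np.degrees(np.arctan2(d[1],d[0])))
w=pickle.load(open('w1.pkl','rb')); print(onz(w,[315.1,119.4],.096))
E
```

```text
[[0.4393, -0.1948], [0.4659, -0.174], [0.4863, -0.1991], [0.4604, -0.2206]] mean [ 0.463  -0.1971  0.032 ]
0.0338 38.1
0.0324 39.1
0.0336 39.6
0.0333 39.3
[[0.4503, -0.1954], [0.4636, -0.1838], [0.4757, -0.198], [0.4614, -0.2089]] mean [ 0.4627 -0.1965  0.032 ]
0.0177 41.1
0.0186 40.7
0.0181 37.3
0.0175 39.4
[[0.6114, -0.2494], [0.648, -0.2509], [0.6438, -0.2811], [0.61, -0.2821]] mean [ 0.6283 -0.2659  0.038 ]
0.0366 87.6
0.0304 82.2
0.0338 1.7
0.0327 87.6
[[0.6202, -0.255], [0.6347, -0.2539], [0.6343, -0.2743], [0.6204, -0.2755]] mean [ 0.6274 -0.2647  0.038 ]
0.0145 4.2
0.0204 88.9
0.014 4.6
0.0205 0.4
[[ 0.62842275 -0.32913499  0.018     ]
 [ 0.62274874 -0.20146133  0.018     ]] [ 0.62558574 -0.26529816  0.018     ] 0.12779968224373642 92.54463673659369
[[0.55860593 0.18847423 0.096     ]]
```

Request:
{"api": "apply_moves", "payload": {"motion": "100 5.2 -0.1 0 0 0 0;100 5.2 -0.1 0 0 0 0;100 5.2 -0.2 0 0 0 0;100 0 0 5 0 0 0.169;100 0 0 5 0 0 0.169;100 0 0 5 0 0 0.168;100 0 0 0 0 0 0;100 0 0 0 0 0 0"}}

```text
time: 5.42
tool_pos: [0.4643, -0.1993, 0.0783]
tool_rot: [3.141, 0.002, 2.255]
contact_force: [0.1, -1.0, 0.4]
opening: 0.0919
grip_force: 0.0
```

```bash
python3 - <<'E'
from h import *
c=cam('wrist'); pickle.dump(c,open('w3.pkl','wb')); s=robot.observe(); print(s['tool_pos'],s['tool_rot'],s['time'])
R=Ro.from_euler('xyz',s['tool_rot']).as_matrix(); print((R.T@(np.array([.4629,-.1969,.009])-s['tool_pos'])*100).round(2))
print(proj(c,[[.463,-.197,.032],[.463,-.197,.006]]))
save(c,'w3.png')
E
```

```text
[ 0.46459294 -0.19953911  0.07880235] [3.14030707 0.00346588 2.25473476] 5.475
[0.34 0.03 6.98]
[[318.02335656 225.57620981]
 [317.80496326 214.63495435]]
```

View pics/w3.png

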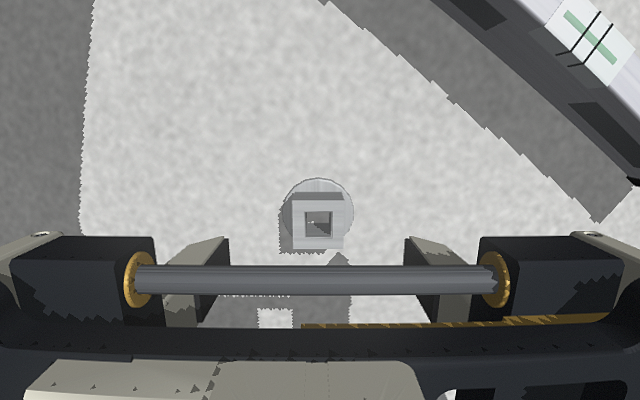

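The collar's hub sits square at (318,225), exactly where predicted. I descend and grip.

Request:
{"api": "apply_moves", "payload": {"motion": "100 0.3 0 3.5 0 0 0;100 0 0 3.4 0 0 0;100 0 0 0 0 0 0;20 0 0 0 0 0 0;20 0 0 0 0 0 0;20 0 0 0 0 0 0;20 0 0 0 0 0 0;20 0 0 0 0 0 0;20 0 0 0 0 0 0", "force": 30}}

```text
time: 6.6
tool_pos: [0.4613, -0.1965, 0.0077]
tool_rot: [3.142, -0.0, 2.252]
contact_force: [1.0, 1.1, -0.1]
opening: 0.0365
grip_force: 0.1
```

Request:
{"api": "apply_moves", "payload": {"motion": "20 0 0 0 0 0 0;20 0 0 0 0 0 0;20 0 0 0 0 0 0"}}

```text
time: 6.98
tool_pos: [0.4614, -0.1965, 0.0077]
tool_rot: [3.141, -0.0, 2.252]
contact_force: [2.0, 0.7, 0.9]
opening: 0.0338
grip_force: 30.0
```

```bash
python3 - <<'E'
from h import *
s=robot.observe(); print(s['tool_pos'],s['tool_rot'],s['opening'],s['grip_force'],s['contact_force'])
E
```

```text
[ 0.46137188 -0.19652986  0.0076787 ] [ 3.14142292e+00 -6.95733752e-07  2.25173952e+00] 0.03382540230317044 29.999960213899612 [1.99205268 0.66851045 0.89402788]
```

Request:
{"api": "apply_moves", "payload": {"motion": "20 0 0 -3 0 0 0;20 0 0 -3.2 0 0 0.181;20 0 0 -3 0 0 0.181;20 0 0 -3 0 0 0.181;20 0 0 -3 0 0 0.181;20 5.4 1.4 0 0 0 0;20 5.4 1.4 0 0 0 0;20 5.4 1.4 0 0 0 0;20 5.4 1.4 0 0 0 0;20 5.4 1.4 0 0 0 0;20 5.4 1.4 0 0 0 0;20 0 0 0 0 0 0;20 0 0 0 0 0 0"}}

```text
time: 8.6
tool_pos: [0.5585, 0.1233, 0.1591]
tool_rot: [-3.14, 0.001, 1.529]
contact_force: [0.5, -0.3, -1.3]
opening: 0.0335
grip_force: 30.0
```

```bash
python3 - <<'E'
from h import *
c=cam('wrist'); pickle.dump(c,open('w4.pkl','wb')); s=robot.observe(); print(s['tool_pos'],s['tool_rot'],s['time'])
uv=proj(c,[[.559,.1883,.096],[.559,.1883,.05]]); print(uv)
u,v=uv[0].astype(int); im=c['img'][:,:,::-1]; x0,y0=u-70,max(0,v-60); print(x0,y0)
a=cv2.resize(im[y0:y0+110,x0:x0+140],None,fx=4,fy=4,interpolation=cv2.INTER_CUBIC)
cv2.imwrite('pics/w4.png',np.hstack([a,cv2.resize(im[160:400,200:440],(240,240))[:440].repeat(1,0) if 0 else np.vstack([im[180:400,200:440],np.zeros((220,240,3),np.uint8)])]))
E
```

```text
[0.55868334 0.12268729 0.15932058] [-3.14046841e+00  5.23678227e-04  1.52735504e+00] 8.65
[[315.20045308 127.43456862]
 [315.47021755 126.53667496]]
245 67
```

View pics/w4.png

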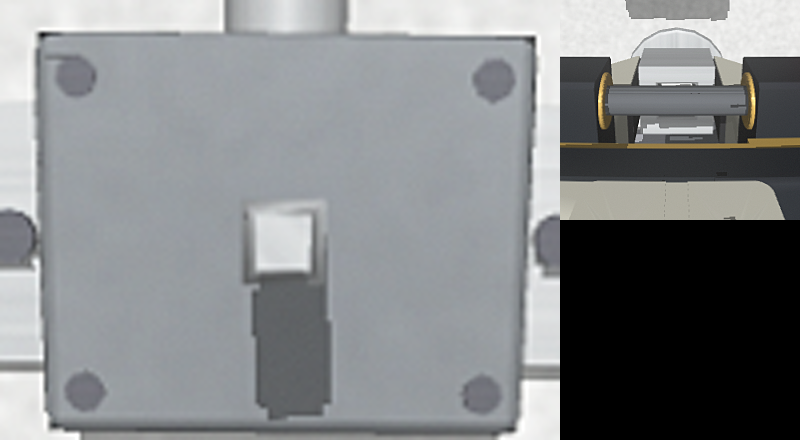

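The tip is at about (315.6,126.6), where predicted, with the housing edges only about 0.6° off the picture's axes. The held collar's flange arc tops out at row 208, centred on column 314.6.

```bash
python3 - <<'E'
from h import *
c=pickle.load(open('w4.pkl','rb'))
T=onz(c,[315.6,126.6],.096)[0]; print(T)
s=robot.observe(); H=np.linalg.inv(np.array(c['hand_eye'])); d=dict(c,Rw=H[:3,:3],tw=H[:3,3])
for dx in [-.003,-.0015,0,.0015,.003]: print(dx,proj(d,[[dx+.027,0,.0017],[dx+.027,0,.0077],[dx+.017,0,-.0243]]).round(1).tolist())
R=Ro.from_euler('xyz',s['tool_rot']).as_matrix()
for t in (T,[.559,.1883,.096]): print((R.T@(np.array(t)-s['tool_pos'])*100).round(2))
g=c['img'][195:240,314].mean(1); print(g.round())
print(robot.observe()['qpos'])
E
```

```text
[0.55928815 0.18883234 0.096     ]
-0.003 [[319.0, 211.4], [318.9, 208.3], [319.4, 248.8]]
-0.0015 [[319.0, 208.5], [318.9, 205.6], [319.4, 245.7]]
0 [[319.0, 205.7], [319.0, 202.8], [319.4, 242.5]]
0.0015 [[319.1, 202.8], [319.0, 200.1], [319.5, 239.3]]
0.003 [[319.1, 200.0], [319.0, 197.3], [319.5, 236.0]]
[ 6.61 -0.22  6.33]
[ 6.56 -0.25  6.33]
[144. 144. 147. 143. 130. 238. 236. 233. 233. 235. 236. 240. 219. 157.
 159. 228. 243. 232. 219. 217. 218. 217. 217. 217. 215. 215. 215. 213.
 214. 214. 214. 214. 220. 158. 152. 153. 152. 152. 154. 150. 150. 150.
 148. 147. 149.]
[ 8.24140279e-02  4.87201922e-01  1.49008526e+00 -4.11778744e-04
  1.16548659e+00  1.26018198e-01]
```

```bash
python3 - <<'E'
from h import *
c=pickle.load(open('w4.pkl','rb')); H=np.linalg.inv(np.array(c['hand_eye'])); d=dict(c,Rw=H[:3,:3],tw=H[:3,3])
im=cv2.resize(c['img'][195:265,262:372,::-1],None,fx=7,fy=7,interpolation=cv2.INTER_CUBIC)
th=np.linspace(-1.2,1.2,60)
for dx,dy,col in [(0,0,(0,0,255)),(-.0025,-.0022,(0,255,0))]:
    for z in (.0017,.0077):
        p=(proj(d,np.c_[.027*np.cos(th)+dx,.027*np.sin(th)+dy,0*th+z])-[262,195]+.5)*7
        cv2.polylines(im,[p.astype(np.int32)],False,col,1)
cv2.imwrite('pics/w5.png',im)
E
```

```text
(no output)
```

View pics/w5.png

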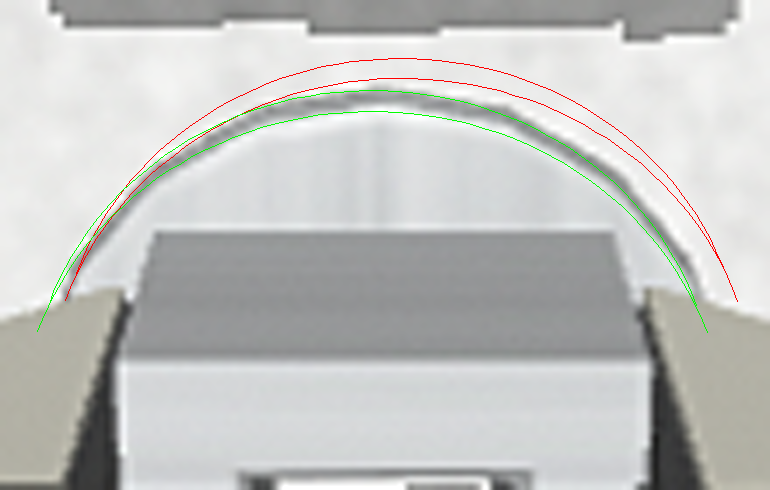

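The hub's visible edges put the held collar at an apparent (-1.4, -1.25) mm in the tool frame. Relative to the collar, the shaft is then 6.75 cm along x and -0.1 cm along y.

Request:
{"api": "apply_moves", "payload": {"motion": "20 3.4 -0.1 0 0 0 0.01;20 3.35 0 0 0 0 0;20 0 0 2.5 0 0 0;20 0 0 2.5 0 0 0;20 0 0 0.5 0 0 0;20 0 0 0.5 0 0 0;20 0 0 0.5 0 0 0;20 0 0 0 0 0 0"}}

```text
time: 9.65
tool_pos: [0.5615, 0.1909, 0.0949]
tool_rot: [3.141, -0.0, 1.518]
contact_force: [0.5, -0.4, -1.4]
opening: 0.034
grip_force: 30.0
```

```bash
python3 - <<'E'
from h import *
s=robot.observe(); print(s)
E
```

```text
{'time': 9.65, 'qpos': array([1.98435598e-01, 5.91905508e-01, 1.50213975e+00, 7.72063647e-05,
       1.04724444e+00, 2.51602274e-01]), 'qvel': array([ 0.00388384, -0.00165102, -0.00528733, -0.00042091,  0.00353771,
        0.00185012]), 'joint_efforts': array([-1.15566992e-01, -5.31071770e+01, -2.17678374e+01,  6.76417002e-02,
       -5.29331958e-02, -3.44382961e-04]), 'tool_pos': array([0.56149485, 0.1908574 , 0.09494048]), 'tool_rot': array([ 3.14131589e+00, -1.40191149e-04,  1.51759108e+00]), 'contact_force': array([ 0.51831769, -0.39816417, -1.36960577]), 'torque': array([-0.10308402,  0.03855897, -0.01976958]), 'grip_force': 29.999948367476463, 'opening': 0.034017378435583466}
```

Request:
{"api": "apply_moves", "payload": {"motion": "20 0 0 0.6 0 0 0;20 0 0 0.6 0 0 0;20 0 0 0.6 0 0 0;20 0 0 0.6 0 0 0;20 0 0 0.6 0 0 0;20 0 0 0.3 0 0 0;20 0 0 0 0 0 0"}}

```text
time: 10.52
tool_pos: [0.5613, 0.191, 0.0615]
tool_rot: [-3.141, 0.0, 1.518]
contact_force: [0.5, 0.0, -1.5]
opening: 0.034
grip_force: 30.0
```

Request:
{"api": "apply_moves", "payload": {"motion": "20 0 0 0.25 0 0 0;20 0 0 0.15 0 0 0;20 0 0 0.1 0 0 0;20 0 0 0 0 0 0"}}

```text
time: 11.02
tool_pos: [0.5615, 0.191, 0.0577]
tool_rot: [3.141, -0.0, 1.518]
contact_force: [-2.1, -0.7, 6.4]
opening: 0.0337
grip_force: 30.0
```

The upward push shows it is seated. I release it, rise and look.

Request:
{"api": "apply_moves", "payload": {"motion": "75 0 0 0 0 0 0;75 0 0 0 0 0 0;75 0 0 0 0 0 0;75 0 0 -1 0 0 0;75 0 0 -3 0 0 0;75 0 0 -5 0 0 0;75 -3.2 0 -5 0 0 0;75 -3.3 0 0 0 0 0;75 0 0 0 0 0 0;75 0 0 0 0 0 0"}}

```text
time: 12.28
tool_pos: [0.5578, 0.1265, 0.1968]
tool_rot: [-3.141, -0.0, 1.517]
contact_force: [0.4, 0.8, -0.4]
opening: 0.0684
grip_force: 0.0
```

```bash
python3 - <<'E'
from h import *
c=cam('wrist'); pickle.dump(c,open('w6.pkl','wb')); s=robot.observe(); print(s['tool_pos'],s['tool_rot'],s['time'])
im=cv2.resize(c['img'][75:185,245:385,::-1],None,fx=5,fy=5,interpolation=cv2.INTER_CUBIC); cv2.imwrite('pics/w6.png',im)
R=Ro.from_euler('xyz',s['tool_rot']).as_matrix()
print(R.T@(np.array([.627,-.265,0])-s['tool_pos']))
E
```

```text
[0.55777383 0.12678221 0.19650743] [-3.14095429e+00 -3.95334285e-04  1.51814448e+00] 12.325
[-0.38767374  0.08987409  0.19629685]
```

View pics/w6.png

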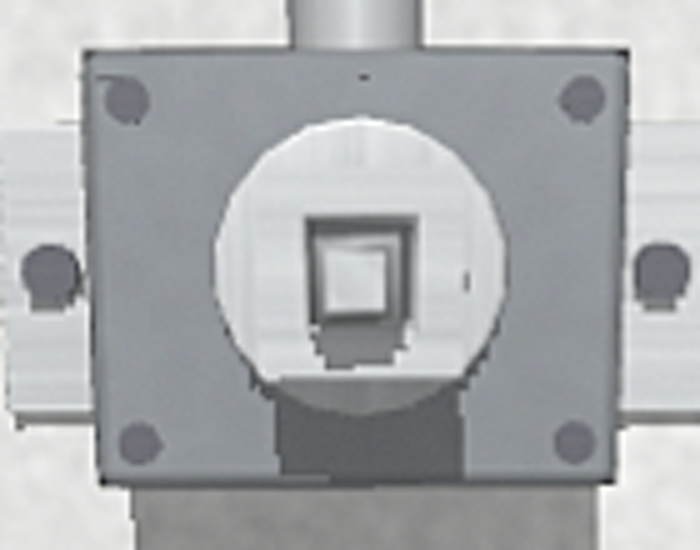

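The collar sits flat and home, and the tip shows at (315.6,130.8), inside the bore. On to the handle.

Request:
{"api": "apply_moves", "payload": {"motion": "75 -5.7 1.1 0 0 0 0;75 -5.7 1.1 0 0 0 0;75 -5.7 1.1 0 0 0 0;75 -5.7 1.1 0 0 0 0;75 -5.7 1.1 0 0 0 0;75 -5.7 1.1 0 0 0 0;75 -5.7 1.1 0 0 0 0;75 -5.5 1.3 0 0 0 -0.09;75 0 0 4 0 0 0;75 0 0 0 0 0 0;75 0 0 0 0 0 0"}}

```text
time: 13.7
tool_pos: [0.6245, -0.3309, 0.1575]
tool_rot: [3.141, -0.0, 1.609]
contact_force: [-0.7, -0.2, 0.4]
opening: 0.0686
grip_force: 0.0
```

```bash
python3 - <<'E'
from h import *
w=pickle.load(open('w6.pkl','rb')); print('tip',onz(w,[315.6,130.8],.096))
c=cam('wrist'); pickle.dump(c,open('w7.pkl','wb')); s=robot.observe(); print(s['tool_pos'],s['tool_rot'],s['time'])
print(proj(c,[.627,-.265,.038]))
u,v=proj(c,[.627,-.265,.03])[0].astype(int); y0=max(v-55,0); x0=u-80; print(x0,y0)
im=cv2.resize(c['img'][y0:y0+110,x0:x0+160,::-1],None,fx=5,fy=5,interpolation=cv2.INTER_CUBIC); cv2.imwrite('pics/w7.png',im)
E
```

```text
tip [[0.55909835 0.18838835 0.096     ]]
[ 0.62484724 -0.33110134  0.1583671 ] [3.13986822e+00 9.94713621e-04 1.60941082e+00] 13.75
[[323.9202649  125.63819176]]
243 70
```

View pics/w7.png

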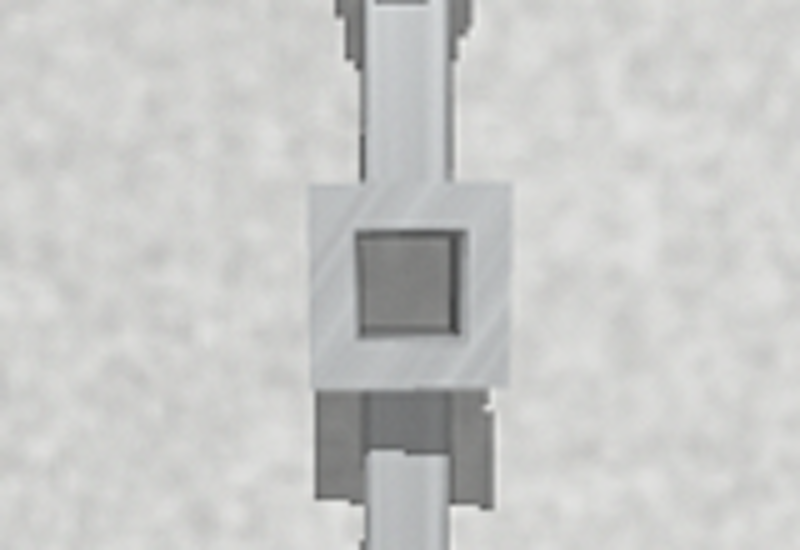

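The hub is square in the picture, centred at about (324.8,126.6), with the arms running vertically. That was the tenth view, so from here I work from numbers only.

```bash
python3 - <<'E'
from h import *
c=pickle.load(open('w7.pkl','rb')); s=robot.observe()
P=onz(c,np.array([[308,184],[513,184],[510,386],[312,386]])/5+[242.6,69.6],.038)
print(P.round(4).tolist(),[round(np.linalg.norm(P[i]-P[i-1]),4) for i in range(4)])
H=np.array(c['hand_eye']); T=np.linalg.inv(np.vstack([np.c_[c['Rw'],c['tw']],[0,0,0,1]]))@np.linalg.inv(H)
print(((P.mean(0)-T[:3,3])@T[:3,:3]*100).round(2),T[:3,3])
w=pickle.load(open('w6.pkl','rb')); T=np.linalg.inv(np.vstack([np.c_[w['Rw'],w['tw']],[0,0,0,1]]))@np.linalg.inv(H); print(((onz(w,[315.6,130.8],.096)[0]-T[:3,3])@T[:3,:3]*100).round(2),T[:3,3])
E
```

```text
[[0.61, -0.2501, 0.038], [0.6438, -0.2488, 0.038], [0.6453, -0.2818, 0.038], [0.6118, -0.2831, 0.038]] [np.float64(0.033), np.float64(0.0338), np.float64(0.033), np.float64(0.0336)]
[ 6.48  0.57 11.95] [ 0.62454289 -0.33090016  0.15750768]
[ 6.2  -0.2  10.08] [0.55777809 0.12635715 0.19676559]
```

Request:
{"api": "apply_moves", "payload": {"motion": "75 3.3 0.4 0 0 0 0;75 3.2 0.3 0 0 0 0;75 0 0 4.6 0 0 0;75 0 0 4.6 0 0 0;75 0 0 4.6 0 0 0;75 0 0 1.5 0 0 0;75 0 0 0 0 0 0;20 0 0 0 0 0 0;20 0 0 0 0 0 0;20 0 0 0 0 0 0;20 0 0 0 0 0 0;20 0 0 0 0 0 0;20 0 0 0 0 0 0;20 0 0 0 0 0 0", "force": 40}}

```text
time: 15.5
tool_pos: [0.6286, -0.267, 0.0042]
tool_rot: [3.141, 0.0, 1.608]
contact_force: [-0.2, 0.7, 5.7]
opening: 0.0337
grip_force: 40.0
```

Request:
{"api": "apply_moves", "payload": {"motion": "20 0 0 -2 0 0 0;20 0 0 -4.5 0 0 0;20 0 0 -4.5 0 0 0;20 0 0 -4 0 0 0.09;20 5.6 -1.15 0 0 0 0;20 5.6 -1.15 0 0 0 0;20 5.6 -1.15 0 0 0 0;20 5.6 -1.15 0 0 0 0;20 5.6 -1.15 0 0 0 0;20 5.6 -1.15 0 0 0 0;20 5.6 -1.15 0 0 0 0;20 5.6 -1.15 0 0 0 0;20 0 0 0 0 0 0;20 0 0 0 0 0 0;20 0 0 0 0 0 0;20 0 0 0 0 0 0"}}

```text
time: 17.5
tool_pos: [0.5606, 0.1841, 0.1538]
tool_rot: [-3.142, 0.0, 1.516]
contact_force: [-0.9, 0.0, -3.9]
opening: 0.0339
grip_force: 40.0
```

```bash
python3 - <<'E'
from h import *
c=cam('wrist'); pickle.dump(c,open('w8.pkl','wb')); P=[]
for _ in range(4): s=robot.observe(); P.append(s['tool_pos'])
print(np.array(P).round(4)); s=robot.observe(); print(s['tool_rot'],s['time'],s['opening'],s['contact_force'])
R=Ro.from_euler('xyz',s['tool_rot']).as_matrix()
print((R.T@(np.array([.5601,.1874,.1102])-s['tool_pos'])*100).round(2))
H=np.linalg.inv(np.array(c['hand_eye'])); d=dict(c,Rw=H[:3,:3],tw=H[:3,3])
print('pred hub top front edge L,R, face bottom L,R (dx=0)'); print(proj(d,[[.017,-.017,-.0338],[.017,.017,-.0338],[.017,-.017,.0042],[.017,.017,.0042],[.018,-.017,-.0338]]).round(1))
g=c['img'].mean(2)
for u in (290,300,340,348): print(u,g[205:262,u].round().astype(int).tolist())
for v in (215,222,230): print(v,g[v,265:370].round().astype(int).tolist())
E
```

```text
[[0.5605 0.1843 0.1538]
 [0.5605 0.1843 0.1538]
 [0.5605 0.1843 0.1538]
 [0.5605 0.1843 0.1538]]
[-3.14153618e+00  2.34164170e-05  1.51604863e+00] 17.55 0.03343761508712854 [-0.02202239 -0.33538802 -1.99416373]
[ 0.31 -0.06  4.36]
pred hub top front edge L,R, face bottom L,R (dx=0)
[[278.4 250.6]
 [360.9 250.7]
 [286.6 222.8]
 [351.3 222.9]
 [278.4 248.4]]
290 [210, 210, 209, 209, 210, 210, 209, 211, 211, 211, 214, 210, 211, 171, 145, 147, 151, 142, 143, 141, 142, 142, 143, 142, 143, 141, 141, 141, 140, 141, 141, 141, 139, 140, 140, 140, 140, 140, 141, 142, 141, 139, 140, 134, 186, 207, 206, 203, 202, 205, 203, 203, 203, 204, 200, 198, 197]
300 [162, 161, 160, 158, 157, 154, 154, 152, 150, 149, 150, 146, 143, 142, 141, 141, 140, 142, 141, 140, 139, 137, 135, 135, 134, 138, 116, 135, 139, 141, 140, 139, 141, 140, 137, 137, 138, 138, 138, 139, 138, 136, 136, 131, 181, 198, 195, 195, 198, 201, 205, 207, 205, 203, 203, 201, 200]
340 [202, 198, 216, 220, 220, 222, 220, 218, 219, 166, 157, 157, 152, 202, 205, 208, 192, 147, 139, 142, 142, 142, 142, 142, 142, 142, 141, 141, 141, 140, 140, 1
[... 1307 characters left out ...]
 140, 141, 147, 146, 147, 143, 139, 140, 146, 145, 145, 145, 144, 148, 151, 149, 149, 150, 150, 149, 148, 150, 149, 150, 149, 150, 150, 150, 152, 150, 151, 152, 151, 152]
230 [151, 152, 149, 151, 149, 148, 150, 150, 150, 150, 149, 149, 150, 149, 150, 151, 148, 138, 141, 140, 140, 143, 142, 143, 142, 141, 141, 139, 141, 141, 141, 143, 143, 141, 139, 138, 188, 196, 212, 217, 213, 208, 210, 209, 210, 212, 212, 212, 211, 209, 208, 207, 208, 208, 206, 208, 204, 206, 207, 211, 215, 219, 220, 220, 217, 200, 187, 163, 121, 142, 141, 142, 141, 140, 142, 142, 142, 142, 142, 142, 142, 144, 145, 146, 145, 143, 143, 149, 149, 149, 148, 148, 147, 148, 148, 148, 148, 147, 148, 148, 148, 148, 148, 149, 149]
```

Request:
{"api": "apply_moves", "payload": {"motion": "20 0.3 -0.05 0 0 0 0;20 0 0 2 0 0 0;20 0 0 1.5 0 0 0;20 0 0 0.8 0 0 0;20 0 0 0 0 0 0;20 0 0 0 0 0 0;20 0 0 0 0 0 0"}}

```text
time: 18.42
tool_pos: [0.5603, 0.1885, 0.1114]
tool_rot: [3.14, -0.0, 1.518]
contact_force: [-0.9, -0.1, -2.0]
opening: 0.0338
grip_force: 40.0
```

```bash
python3 - <<'E'
from h import *
s=robot.observe(); print(s)
for n in ['scene','side']:
    c=cam(n)
    for t in ['gearbox','collar','handle','level','tray']:
        print(n,t,[(np.round(d['centre'],3).tolist(),round(d['score'],2)) for d in robot.search_frame(t,c)][:2])
    if n=='side':
        # residual check: project expected hub outline vs image edges
        z=c; pickle.dump(c,open('s9.pkl','wb')); print(proj(c,[[.559,.1885,.096],[.559,.1885,.106],[.559,.1885,.144]]))
E
```

```text
{'time': 18.425, 'qpos': array([1.94892731e-01, 5.69241473e-01, 1.49201831e+00, 1.16548611e-04,
       1.07903074e+00, 2.47916840e-01]), 'qvel': array([-0.00087982,  0.00027699,  0.00245097, -0.00238245, -0.0007625 ,
        0.00011727]), 'joint_efforts': array([-6.32655967e-03, -5.30795360e+01, -2.25833237e+01,  7.83971278e-02,
        1.27713836e-02, -9.43469627e-05]), 'tool_pos': array([0.56030046, 0.18850998, 0.1113735 ]), 'tool_rot': array([ 3.14035556e+00, -4.19189899e-04,  1.51771751e+00]), 'contact_force': array([-0.8755237 , -0.05235392, -1.9747639 ]), 'torque': array([-0.14035818,  0.07145054, -0.0445456 ]), 'grip_force': 39.9859409686178, 'opening': 0.03382686931215499}
scene gearbox [([0.593, 0.202, 0.042], 0.69)]
scene collar []
scene handle [([0.562, 0.223, 0.13], 0.76)]
scene level [([0.56, -0.007, 0.055], 0.68)]
scene tray [([0.794, -0.091, 0.036], 0.7), ([0.756, 0.116, 0.051], 0.56)]
side gearbox [([0.527, 0.164, 0.04], 0.64)]
side collar []
side handle [([0.551, 0.17, 0.127], 0.74)]
side level [([0.486, -0.03, 0.05], 0.66), ([0.735, 0.086, 0.047], 0.35)]
side tray [([0.734, 0.085, 0.049], 0.66), ([0.772, -0.11, 0.038], 0.65)]
[[313.43432345 175.13915177]
 [313.44759892 172.51564223]
 [313.49939115 162.32779793]]
```

Request:
{"api": "apply_moves", "payload": {"motion": "20 0 0 0 0 0 0;20 0 0 0 0 0 0"}}

```text
time: 19.27
tool_pos: [0.5599, 0.1884, 0.1107]
tool_rot: [3.142, -0.0, 1.518]
contact_force: [-0.4, -0.6, -2.1]
opening: 0.034
grip_force: 40.0
```

```bash
python3 - <<'E'
from h import *
P=[]
for _ in range(8): robot.read_camera('wrist'); P.append(robot.observe()['tool_pos'])
P=np.array(P); print(P.mean(0).round(4),P.std(0).round(4))
E
```

```text
[0.5599 0.1884 0.1107] [0. 0. 0.]
```

Request:
{"api": "apply_moves", "payload": {"motion": "20 -0.07 0.04 0.05 0 0 0;20 0 0 0 0 0 0;20 0 0 0 0 0 0;20 0 0 0 0 0 0;20 0 0 0 0 0 0"}}

```text
time: 20.3
tool_pos: [0.5602, 0.1878, 0.1103]
tool_rot: [3.142, -0.0, 1.518]
contact_force: [-0.3, 0.3, -2.1]
opening: 0.0338
grip_force: 40.0
```

```bash
python3 - <<'E'
from h import *
s=robot.observe(); print(s['tool_pos'],s['tool_rot'],s['grip_force'],s['time']); print(robot.hand_in())
E
```

```text
[0.56024715 0.18776218 0.11025445] [ 3.14153371e+00 -7.64523586e-05  1.51785655e+00] 39.98592395335436 20.3
the job is handed in; nothing more can be done
None
```

The job is handed in at 20.3 s: the collar is home on the shaft and released, and the handle is held still and level about 1 cm above the tip, centred to within about 1 mm by my measurements, though I had no picture views left to check that final pose by eye.

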